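# Lay the xylophone bars back on their resonator boxes

## Task

Take the stack of four xylophone bars apart and lay each bar on the resonator box of its own length (longest bar on the longest box, and so on), undercut side down on both felts, centred on its box and in line with it. Lay the bars down without letting them fall, and leave the boxes, the dish of screws and the tuner where they stand.

Things in the scene. Friction and masses are not known exactly. Their poses are not given: they have to be found in the camera images.
- bar_a: the longest xylophone bar, dark rosewood, 245 mm long (its x), 32 wide (its y), 20 thick, two small black holes in its top. Origin: centre of its underside, z up. Underside undercut 8 mm deep over the middle 83 mm (there the wood is only the upper 12 mm); it rests on its thick ends. Bottom of the stack, lying on the bench.
- bar_b: the second longest xylophone bar, dark rosewood, 210 mm long (its x), 32 wide (its y), 20 thick, two small black holes in its top. Origin: centre of its underside, z up. Underside undercut 8 mm deep over the middle 71 mm (there the wood is only the upper 12 mm); it rests on its thick ends. In the stack, on the longest bar.
- bar_c: the second shortest xylophone bar, dark rosewood, 175 mm long (its x), 32 wide (its y), 20 thick, two small black holes in its top. Origin: centre of its underside, z up. Underside undercut 8 mm deep over the middle 60 mm (there the wood is only the upper 12 mm); it rests on its thick ends. In the stack, on the second longest bar.
- bar_d: the shortest xylophone bar, dark rosewood, 140 mm long (its x), 32 wide (its y), 20 thick, two small black holes in its top. Origin: centre of its underside, z up. Underside undercut 8 mm deep over the middle 48 mm (there the wood is only the upper 12 mm); it rests on its thick ends. Top of the stack.
- box_a: the longest resonator box, loose on the bench, light wood, open trough 265 mm long (its x), 60 wide (its y), walls 60 high, that takes the 245 mm bar. Origin: centre of its underside, z up. Across it, 68 mm either side of the middle, two grey felts (10 by 44 mm) whose tops, 68 mm above the origin, carry the bar.
- box_b: the second longest resonator box, loose on the bench, light wood, open trough 230 mm long (its x), 60 wide (its y), walls 60 high, that takes the 210 mm bar. Origin: centre of its underside, z up. Across it, 58 mm either side of the middle, two grey felts (10 by 44 mm) whose tops, 68 mm above the origin, carry the bar.
- box_c: the second shortest resonator box, loose on the bench, light wood, open trough 195 mm long (its x), 60 wide (its y), walls 60 high, that takes the 175 mm bar. Origin: centre of its underside, z up. Across it, 48 mm either side of the middle, two grey felts (10 by 44 mm) whose tops, 68 mm above the origin, carry the bar.
- box_d: the shortest resonator box, loose on the bench, light wood, open trough 160 mm long (its x), 60 wide (its y), walls 60 high, that takes the 140 mm bar. Origin: centre of its underside, z up. Across it, 39 mm either side of the middle, two grey felts (10 by 44 mm) whose tops, 68 mm above the origin, carry the bar.
- dish: small round steel dish of brass screws, 76 mm across, 16 high, in the row with the boxes and the stack; bystander. Origin: centre of its underside.
- tuner: flat black electronic tuner with a screen, 65 (x) by 105 (y) by 18 mm, lying beyond the row; bystander. Origin: centre of its underside.
Things that resemble listed ones, but are neither listed nor needed, are in the scene too. Leave any orange or purple look-alike of the bar_c alone.

How it is judged (in metres and radians):
At the end, for the whole second after the job is handed in: Each of the four bars lies still and released on both felts of the box of its own length: centres within 10 mm of each other seen from above, bar's long axis within 7 degrees of the box's, bar level (within 3 degrees) with its underside at the felts' height (within 4 mm), boxes standing level (horizontal distance between bar_a and box_a below 0.01 m and z of bar_a in the frame of box_a between 0.064 and 0.072 m and angle between the x axis of bar_a and the x axis of box_a, either way round below 0.12 rad and angle between each of bar_a, bar_b, bar_c, bar_d's own z axis and vertical below 0.06 rad and linear speed of each of bar_a, bar_b, bar_c, bar_d below 0.02 m/s and contact force between each of bar_a, bar_b, bar_c, bar_d and the fingers below 0.05 N and angle between each of box_a, box_b, box_c, box_d's own z axis and vertical below 0.05 rad and horizontal distance between bar_b and box_b below 0.01 m and z of bar_b in the frame of box_b between 0.064 and 0.072 m and angle between the x axis of bar_b and the x axis of box_b, either way round below 0.12 rad and horizontal distance between bar_c and box_c below 0.01 m and z of bar_c in the frame of box_c between 0.064 and 0.072 m and angle between the x axis of bar_c and the x axis of box_c, either way round below 0.12 rad and horizontal distance between bar_d and box_d below 0.01 m and z of bar_d in the frame of box_d between 0.064 and 0.072 m and angle between the x axis of bar_d and the x axis of box_d, either way round below 0.12 rad); the robot touches nothing.
It fails at once if a bar is let fall (moves faster than 0.6 m/s while the fingers do not hold it) ((linear speed of bar_a above 0.6 m/s and contact force between bar_a and the fingers below 0.05 N) or (linear speed of bar_b above 0.6 m/s and contact force between bar_b and the fingers below 0.05 N) or (linear speed of bar_c above 0.6 m/s and contact force between bar_c and the fingers below 0.05 N) or (linear speed of bar_d above 0.6 m/s and contact force between bar_d and the fingers below 0.05 N)).
It fails at once if a resonator box is shifted by more than 30 mm (distance of any of box_a, box_b, box_c, box_d from where it was at the start of the episode above 0.03 m).
It fails at once if the dish or the tuner is shifted by more than 30 mm (distance of any of dish, tuner from where it was at the start of the episode above 0.03 m).
It also fails if it takes over 112 s, if anything falls off the work surface, if the arm or the gripper's body presses on something with over 40 N, if the wrist force passes 120 N, or if a joint passes its speed limit or range.

## Robot

A 6-joint arm with a two-finger parallel gripper is mounted at the origin on the work surface. World frame = base frame: x ahead of the robot, y to its left, z up, the work surface at z = 0. Lengths are in mm, angles in rad, forces in N, time in s.
With the tool pointing down it reaches from about 275 to 1000 mm from the base axis. Payload 8.4 kg.
Tool frame: the origin (TCP) lies at the very end of the fingers, on their centre line; the grasp point (between the pads) lies 19 mm behind it; z points along the fingers, x is the direction in which the jaws open and shut, and the axes are right-handed (so a half turn about z gives the same grasp; the last joint's range is limited). The gripper opens to 85 mm and grips with 20 to 120 N. Pads are 22 mm wide; open, the fingers measure 114 mm over their backs; the gripper's body (76 mm by 85 mm) begins 54 mm behind the grasp point. The pads swing forward as they close: fully open they stand 13 mm farther back than shut.
Start: joints at [-1.121, 0.353, 1.633, -0, 1.155, -0.002], TCP at [272.865, -562.292, 231.281] pointing down, gripper open.
Joint ranges: [-2.63, 2.63], [-0.92, 2.1], [0.06, 2.66], [-1.3, 4.44], [0, 2.69], [-3.02, 3.02]. Speed limits (rad/s): [2.22, 2.22, 2.79, 3.14, 3.14, 3.14].

## Interface

Orientations are given as [roll, pitch, yaw] about the fixed x, y, z axes, in that order (R = Rz(yaw) Ry(pitch) Rx(roll)).
In Python, from rig import r gives the robot as it stands. The module is installed in compiled form; this text tells all that it offers.
- The arm moves only by the tool apply_moves, never from a script. Its argument "targets" is a list that holds one entry, the list of rows, each a list of 7 numbers: the gripper's target within -1 to 1 (fully open at 1, half-way at 0, shut at -1), then the shift along the tool's x, y, z in cm, then the turn, a rotation vector about the tool's x, y, z in degrees. A call has 1 to 8 rows; each row is the pose to reach, as a shift and turn from the pose measured when the call began, along the tool's axes at that moment; what a row does not reach only later rows make up. A row lasts 1/10 s, in which the tool goes at most 50 mm and 8.59 degrees, less where a joint would pass 70% of its speed; a pose out of reach is approached as far as the arm can. A call with a gripper value outside its range is refused whole. The fingers move at their own pace and stop on an object; "newtons" is the grip in N (left out, the last holds). Time passes only in rows, so rows that repeat a pose let the fingers close. It gives the time, the measured TCP pose, the force and the opening at its end, in the units of the state.
- r.sense(): the state, without advancing time (a new reading comes with each control period).
- r.grab_frame(name): name is "side" or "top" or "wrist"; returns a dict with "pixels" (480x640x3 uint8, red, green, blue), "fov_y" (degrees; the focal length in pixels is half the picture's height over the tangent of half this angle, whatever the lens; pixels are square), "cx", "cy" (the principal point, pixels), "R" (3x3) and "t" (3): a world point X has camera coordinates R X + t; the wrist camera has in their place "mount" (4x4, takes a point from camera to tool coordinates, whose origin is the TCP and whose axes are the tool frame's). Camera axes: x right, y down, z forward; pixel columns grow to the right and rows downward; lengths in mm; the calibration is good to about 2 mm. The wrist camera is an equidistant fisheye: a pixel r from the principal point sees the ray r / f radians off the axis. A picture is of the moment at which its call begins: read the wrist's pose just before it. There is no depth.
- r.sign_off(): hands the job in, once; it reports no verdict.
The state is a dict: "clock": time; "qpos": joint angles; "qvel": joint speeds; "joint_efforts": joint torques, N m; "eef_pos": TCP position; "tcp_rot": TCP orientation; "contact_force": force on the tool from outside, world axes, zero at the start; "wrist_torque": the same for the moment, N m; "opening": opening from 0.0 (shut) to 1.0 (fully open).
Only numpy, scipy, OpenCV 4.12 (cv2) and the standard library are available. Lean on these libraries where they do the work, as an engineer would, in place of code of your own. Each camera call takes 0.05 s, during which the arm holds its last target. There are 200 camera calls.

## Working session

There is one attempt and no reset: what is moved stays moved. The work goes in short steps, Python scripts to look and compute and a tool call to move; the robot and the scene stay as the last step left them, time stands still between calls to the robot, and variables do not carry over. Pictures are saved under pics/ and viewed, about 12 in all and at most 16, crops included, and the job is handed in when it is done.

Besides the shell and the picture viewer there is one more tool, called after "Call:" as name(argument=value, ...), one argument or row to a line, values as JSON. apply_moves: Moves the arm, as the interface text tells. Its arguments: {"type":"object","properties":{"targets":{"type":"array"},"newtons":{"type":"number"}},"required":["targets"]}

```bash
mkdir -p pics; python3 - <<'E'
from rig import r
import cv2,pickle
s=r.sense();print({k:s[k] for k in('clock','qpos','eef_pos','tcp_rot','contact_force','opening')})
for n in('side','top'):
    f=r.grab_frame(n);pickle.dump(f,open(n+'0.pkl','wb'))
    cv2.imwrite(f'pics/{n}0.png',f['pixels'][:,:,::-1]);print(n,f['fov_y'],f['cx'],f['cy'],f['R'],f['t'])
E
```

```text
{'clock': 0.0, 'qpos': array([-1.12142199e+00,  3.53647339e-01,  1.63414172e+00,  6.18736155e-05,
        1.15521055e+00, -2.41126639e-03]), 'eef_pos': array([ 272.65869303, -561.85156627,  230.55894767]), 'tcp_rot': array([-3.14153269e+00,  1.40681993e-03, -1.11903570e+00]), 'contact_force': array([-0.50768292, -0.75382063,  0.11409137]), 'opening': 0.9974264732077481}
side 55.19993744423933 316.485925693082 246.47064948878352 [[-0.99992917 -0.00635715 -0.01006186]
 [ 0.00208371  0.73883917 -0.67387858]
 [ 0.01171805 -0.67385182 -0.73877359]] [ 492.66798154  -24.65398612 1114.75713915]
top 54.56218191030525 320.5687473861629 236.71373565608545 [[ 0.01220797 -0.99982144  0.0144241 ]
 [-0.99726677 -0.01322547 -0.07269159]
 [ 0.07286937 -0.01349726 -0.99725016]] [  68.67074611  525.06663068 1279.41767105]
```

View pics/top0.png

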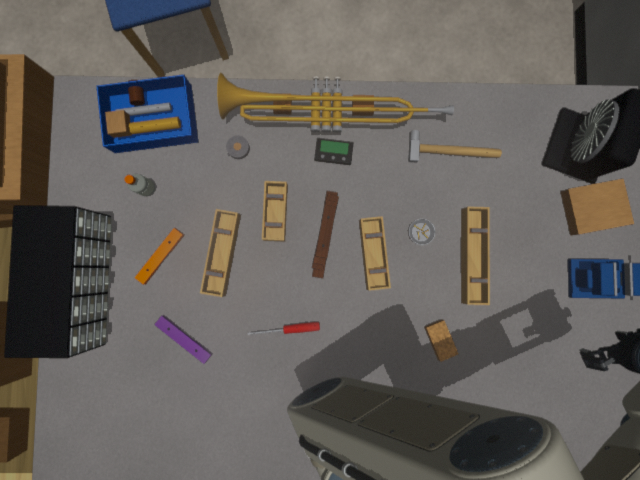

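View pics/side0.png

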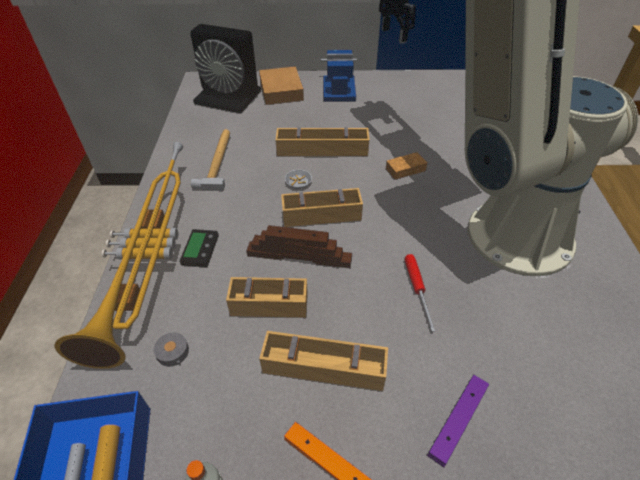

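The pixel positions below are from the top view.

- **Candidates for the bars:** dark stack (325,234), orange bar (160,256), purple bar (183,339), wood block (440,340). The dark rosewood stack matches the description; orange and purple are the look-alikes.
- **Boxes by length:** a (477,255), b (219,252), c (374,253), d (275,211).
- **Bystanders:** dish (421,231), tuner (334,151). The grey puck at (237,147) is not the dish.

Next I measure the felts and the stack.

```bash
cat > h.py <<'E'
import numpy as np,cv2
from scipy.spatial.transform import Rotation as Ro
def foc(f): return 240/np.tan(np.radians(f['fov_y']/2))
def topray(f,uv,z,pose=None):
    """pixels -> world points on plane z; pose=(eef_pos,tcp_rot) for the fisheye wrist camera"""
    d=(np.atleast_2d(uv).astype(float)-[f['cx'],f['cy']])/foc(f)
    if pose is None:
        D=np.c_[d,np.ones(len(d))]@f['R']; o=-f['R'].T@f['t']
    else:
        th=np.linalg.norm(d,axis=1,keepdims=True)+1e-12
        D=np.c_[d/th*np.sin(th),np.cos(th)]
        M=f['mount'];R=Ro.from_euler('xyz',pose[1]).as_matrix()@M[:3,:3]
        o=pose[0]+Ro.from_euler('xyz',pose[1]).as_matrix()@M[:3,3]; D=D@R.T
    return o+D*((z-o[2])/D[:,2])[:,None]
def rect(P):
    (c,(w,h),a)=cv2.minAreaRect(P[:,:2].astype(np.float32))
    if w<h: w,h,a=h,w,a+90
    return np.round(c,1),round(w,1),round(h,1),round((a+90)%180-90,1)
E
python3 - <<'E'
import pickle
from h import *
f=pickle.load(open('top0.pkl','rb'));im=f['pixels']
print('cam',-f['R'].T@f['t'])
hsv=cv2.cvtColor(im,cv2.COLOR_RGB2HSV)
wood=cv2.inRange(hsv,(12,60,110),(28,200,255))
for n,(u,v),sz in(('a',(477,255),265),('b',(219,252),230),('c',(374,253),195),('d',(275,211),160)):
    x0,y0=u-26,v-55
    m=np.zeros_like(wood);m[y0:v+55,x0:u+27]=wood[y0:v+55,x0:u+27]
    cs=cv2.findContours(m,0,2)[0];c=max(cs,key=cv2.contourArea)
    hull=np.zeros_like(m);cv2.drawContours(hull,[c],-1,255,-1)
    print(n,'rim z60',*rect(topray(f,c[:,0]+.0,60)))
    sat=((hsv[...,1]<60)&(hull>0)).astype(np.uint8)
    k,_,st,ce=cv2.connectedComponentsWithStats(sat)
    P=[]
    for i in range(1,k):
        if st[i,4]>30:
            p=topray(f,ce[i],68)[0];P.append(p);print('   felt',st[i,4],ce[i].round(1),p.round(1))
    if len(P)==2:
        d=P[0]-P[1];print('  ctr',((P[0]+P[1])/2).round(1),'sep',np.hypot(*d[:2]).round(1),'yaw',np.degrees(np.arctan(d[1]/d[0])).round(1))
m=((hsv[...,2]<110)&(hsv[...,1]>90)&((hsv[...,0]<12)|(hsv[...,0]>170))).astype(np.uint8);m[:,:300]=0;m[:,350:]=0;m[:180]=0;m[290:]=0
c=max(cv2.findContours(m,0,2)[0],key=cv2.contourArea)
print('stack z0',*rect(topray(f,c[:,0],20)),'z80',*rect(topray(f,c[:,0],80)))
cv2.imwrite('pics/stack.png',cv2.resize(im[180:300,190:500,::-1],None,fx=2.58,fy=2.58,interpolation=cv2.INTER_CUBIC))
E
```

```text
cam [ 429.56280969   92.87137528 1313.07688853]
a rim z60 [ 477.7 -350.9] 265.4 60.3 -0.6
   felt 56 [479.3 230.2] [ 544.  -352.1   68. ]
   felt 56 [479.3 280.2] [ 409.3 -350.6   68. ]
  ctr [ 476.6 -351.4   68. ] sep 134.6 yaw -0.7
b rim z60 [475.6 349.7] 230.8 61.4 -8.9
   felt 57 [221.6 230.7] [533.1 341.3  68. ]
   felt 60 [213.8 273.5] [418.8 358.6  68. ]
  ctr [476.  349.9  68. ] sep 115.6 yaw -8.6
c rim z60 [479.9 -72.1] 196.4 61.3 6.5
   felt 55 [373.3 234.9] [527.4 -65.5  68. ]
   felt 51 [377.5 270.5] [431.9 -77.4  68. ]
  ctr [479.7 -71.5  68. ] sep 96.2 yaw 7.1
d rim z60 [591.  203.5] 163.2 61.2 -1.6
   felt 58 [274.1 195.7] [629.9 202.7  68. ]
   felt 54 [272.8 224. ] [553.  204.8  68. ]
  ctr [591.4 203.7  68. ] sep 76.9 yaw -1.5
stack z0 [531.7  64.2] 240.2 33.0 -10.2 z80 [527.   65.5] 229.1 31.5 -10.2
```

View pics/stack.png

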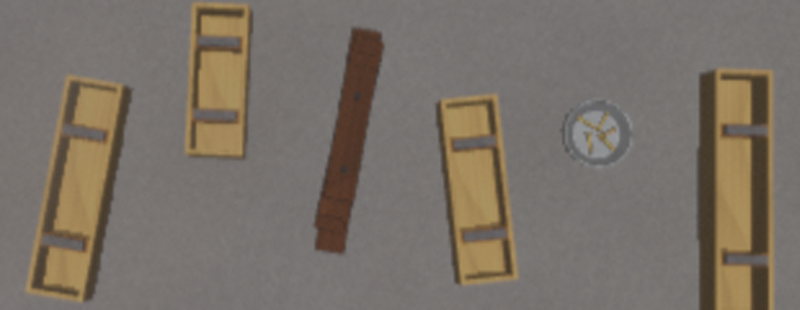

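The felt spacings (134.6, 115.6, 96.2, 76.9) match the nominal 136, 116, 96, 78. So the boxes are confirmed, and the crop shows the dark stack with bar_d's two holes at (356,97) and (343,170).

```bash
cat > plan.py <<'E'
import sys
from rig import r
from h import *
def plan(x,y,z,yaw):
    s=r.sense();R=Ro.from_euler('xyz',s['tcp_rot']);G=Ro.from_euler('xyz',[np.pi,0,np.radians(yaw)])
    d=R.inv().apply(np.array([x,y,z])-s['eef_pos'])/10
    w=np.degrees((R.inv()*G).as_rotvec())
    print('t',round(s['clock'],2),'at',s['eef_pos'].round(1),np.degrees(s['tcp_rot']).round(2),'F',np.round(s['contact_force'],1),'op',round(s['opening'],3))
    print('shift cm',d.round(2),'turn',w.round(2))
if __name__=='__main__': plan(*map(float,sys.argv[1:5]))
E
python3 - <<'E'
import pickle
from h import *
f=pickle.load(open('top0.pkl','rb'))
print(topray(f,[[328,217.6],[322.9,245.9]],80))
E
python3 plan.py 529 65 210 -100.2
```

```text
[[571.00741505  56.99707822  80.        ]
 [495.30883106  69.69818082  80.        ]]
t 0.1 at [ 272.7 -561.9  230.6] [-1.800e+02  7.000e-02 -6.411e+01] F [ 0.6 -0.2 -0.6] op 0.994
shift cm [-45.21 -50.43   2.12] turn [2.000e-02 7.000e-02 3.609e+01]
```

Call:
apply_moves(
  targets=[
    [[1, -45.2, -50.4, 2.1, 0, 0, 36.1], [1, -45.2, -50.4, 2.1, 0, 0, 36.1], [1, -45.2, -50.4, 2.1, 0, 0, 36.1], [1, -45.2, -50.4, 2.1, 0, 0, 36.1], [1, -45.2, -50.4, 2.1, 0, 0, 36.1], [1, -45.2, -50.4, 2.1, 0, 0, 36.1], [1, -45.2, -50.4, 2.1, 0, 0, 36.1], [1, -45.2, -50.4, 2.1, 0, 0, 36.1]],
  ],
  newtons=60,
)

```text
clock: 0.9
eef_pos: [422.6, -194.3, 218.9]
tcp_rot: [3.141, 0.001, -1.749]
contact_force: [0.5, 0.4, 0.5]
opening: 1.0
```

```bash
python3 plan.py 533 63 200 -100.2
```

```text
t 0.9 at [ 422.6 -194.3  218.9] [ 1.7996e+02  6.0000e-02 -1.0023e+02] F [0.5 0.4 0.5] op 1.0
shift cm [-27.28  -6.3    1.91] turn [ 0.04  0.06 -0.03]
```

Call:
apply_moves(
  targets=[
    [[1, -27.3, -6.3, 1.9, 0, 0, 0], [1, -27.3, -6.3, 1.9, 0, 0, 0], [1, -27.3, -6.3, 1.9, 0, 0, 0], [1, -27.3, -6.3, 1.9, 0, 0, 0], [1, -27.3, -6.3, 1.9, 0, 0, 0], [1, -27.3, -6.3, 1.9, 0, 0, 0], [1, -27.3, -6.3, 1.9, 0, 0, 0], [1, -27.3, -6.3, 1.9, 0, 0, 0]],
  ],
)

```text
clock: 1.7
eef_pos: [532.6, 63.7, 199.6]
tcp_rot: [3.14, 0.0, -1.747]
contact_force: [0.1, -0.2, -0.5]
opening: 0.996
```

```bash
cat > look.py <<'E'
import sys,pickle
from rig import r
import cv2
n=sys.argv[1];s=r.sense();f=r.grab_frame('wrist');pickle.dump((s,f),open(n+'.pkl','wb'))
cv2.imwrite(f'pics/{n}.png',f['pixels'][:,:,::-1]);print(s['eef_pos'].round(1),s['tcp_rot'].round(3))
E
python3 look.py w1; python3 -c "
import pickle;s,f=pickle.load(open('w1.pkl','rb'));print(f['fov_y'],f['cx'],f['cy'],f['mount'])"
```

```text
[532.6  63.7 199.6] [ 3.14   0.    -1.747]
65.70646984690485 323.36033861666897 240.30503025796116 [[ 9.99999824e-01 -5.77783149e-04 -1.33988154e-04 -1.44303239e+00]
 [ 5.89774197e-04  9.44715158e-01  3.27891632e-01 -8.54294882e+01]
 [-6.28696192e-05 -3.27891653e-01  9.44715333e-01 -1.42842942e+02]
 [ 0.00000000e+00  0.00000000e+00  0.00000000e+00  1.00000000e+00]]
```

View pics/w1.png

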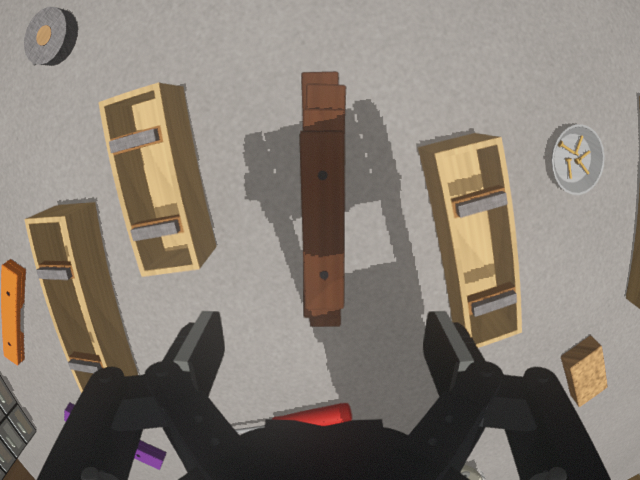

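The wrist view shows the stack, with bar_d on top, its holes at (322,175) and (324,275), and its far end at row 131. Both neighbouring boxes are clear of the fingers.

```bash
cat > meas.py <<'E'
import sys,pickle
from h import *
# meas.py name z u1 v1 u2 v2 ... : points on plane z, midpoint & yaw of first two
n=sys.argv[1];z=float(sys.argv[2]);uv=np.array(sys.argv[3:],float).reshape(-1,2)
s,f=pickle.load(open(n+'.pkl','rb'));P=topray(f,uv,z,(s['eef_pos'],s['tcp_rot']));print(P.round(1))
d=P[0]-P[1];print('mid',((P[0]+P[1])/2)[:2].round(1),'len',np.hypot(*d[:2]).round(1),'yaw',np.degrees(np.arctan2(d[1],d[0])).round(1))
E
echo holes;python3 meas.py w1 80 322 175 324 275
echo ends; python3 meas.py w1 80 323 131 324 312 300 220 345 220
python3 - <<'E'
# colour edges down the bar's centre line
import pickle,numpy as np
s,f=pickle.load(open('w1.pkl','rb'));g=f['pixels'][:,312:320].mean((1,2))
print([(v,int(g[v]))for v in range(60,335,1) if abs(g[v+1]-g[v-1])>8])
E
python3 plan.py 533 63 66 -100.2
```

```text
holes
[[575.7  58.5  80. ]
 [499.   70.8  80. ]]
mid [537.4  64.7] len 77.7 yaw -9.1
ends
[[606.5  52.3  80. ]
 [466.3  76.6  80. ]
 [545.7  80.4  80. ]
 [539.9  47.8  80. ]]
mid [536.4  64.5] len 142.3 yaw -9.8
[(70, 163), (71, 145), (72, 83), (82, 85), (83, 75), (85, 80), (106, 82), (107, 72), (109, 71), (110, 81), (120, 87), (121, 78), (122, 68), (124, 68), (130, 52), (254, 58), (255, 68), (256, 76), (314, 86), (315, 76), (316, 64), (325, 62), (326, 75), (327, 111), (332, 118), (333, 125)]
t 1.75 at [532.5  62.9 199.7] [ 1.799e+02  2.000e-02 -1.002e+02] F [-0.2 -0.1  0.4] op 1.001
shift cm [-1.000e-02 -7.000e-02  1.337e+01] turn [0.1  0.02 0.  ]
```

Call:
apply_moves(
  targets=[
    [[1, -0.2, -0.4, 4.5, 0.1, 0, -0.4], [1, -0.2, -0.4, 9, 0.1, 0, -0.4], [1, -0.2, -0.4, 12, 0.1, 0, -0.4], [1, -0.2, -0.4, 13.9, 0.1, 0, -0.4], [1, -0.2, -0.4, 13.9, 0.1, 0, -0.4], [0, -0.2, -0.4, 13.9, 0.1, 0, -0.4], [-0.2, -0.2, -0.4, 13.9, 0.1, 0, -0.4], [-0.6, -0.2, -0.4, 13.9, 0.1, 0, -0.4]],
  ],
  newtons=50,
)

```text
clock: 2.55
eef_pos: [537.4, 64.1, 62.1]
tcp_rot: [-3.139, 0.001, -1.742]
contact_force: [0.1, -0.4, 0.3]
opening: 0.512
```

```bash
python3 plan.py 536 64.3 60 -99.7
```

```text
t 2.55 at [537.4  64.1  62.1] [-1.7987e+02  6.0000e-02 -9.9820e+01] F [ 0.1 -0.4  0.3] op 0.512
shift cm [0.01 0.15 0.21] turn [-0.13  0.06 -0.12]
```

Call:
apply_moves(
  targets=[
    [[-0.2, 0, 0.1, 0.2, 0, 0, -0.1], [-0.8, 0, 0.1, 0.2, 0, 0, -0.1], [-0.8, 0, 0.1, 0.2, 0, 0, -0.1], [-0.8, 0, 0.1, 0.2, 0, 0, -0.1], [-0.8, 0, 0.1, 0.2, 0, 0, -0.1]],
  ],
)

```text
clock: 3.05
eef_pos: [537.1, 64.3, 61.2]
tcp_rot: [-3.138, 0.001, -1.74]
contact_force: [-1.1, -1.7, 7.0]
opening: 0.366
```

```bash
python3 plan.py 591.2 203.6 150 -91.5; python3 look.py w2
```

```text
t 3.05 at [537.1  64.3  61.2] [-1.7977e+02  7.0000e-02 -9.9690e+01] F [-1.1 -1.7  7. ] op 0.366
shift cm [-14.65  -3.02  -8.84] turn [-0.23  0.06 -8.19]
[537.1  64.3  61.2] [-3.138e+00  1.000e-03 -1.740e+00]
```

View pics/w2.png

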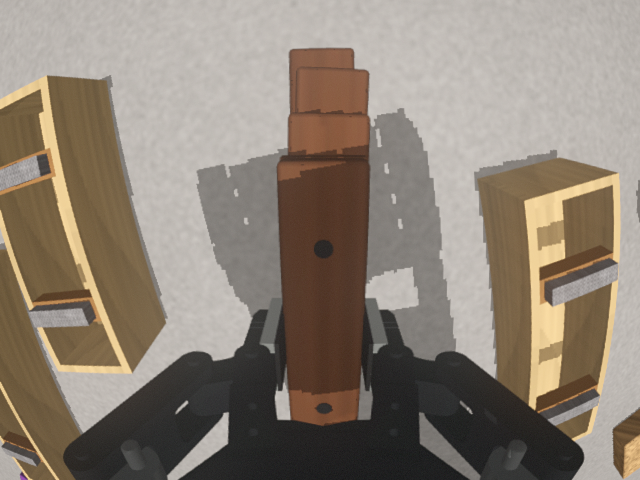

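Bar_d is held (opening 0.37, about 31 mm) with the holes at (323,249) and (324,407). From those I work out where the bar centre sits in the tool frame, then lift straight up.

```bash
python3 meas.py w2 80 323 249 324 407
```

```text
[[575.8  59.3  80. ]
 [500.   71.8  80. ]]
mid [537.9  65.6] len 76.8 yaw -9.4
```

Call:
apply_moves(
  targets=[
    [[-0.8, 0, 0, -1, 0, 0, 0], [-0.8, 0, 0, -4, 0, 0, 0], [-0.8, 0, 0, -8.8, 0, 0, 0], [-0.8, 0, 0, -8.8, 0, 0, 0]],
  ],
)

```text
clock: 3.5
eef_pos: [540.5, 64.8, 155.5]
tcp_rot: [-3.128, 0.004, -1.74]
contact_force: [0.4, 0.8, -1.1]
opening: 0.362
```

```bash
python3 look.py w3;python3 plan.py 591.2 203.6 150 -91.5
```

```text
[540.5  64.8 155.5] [-3.128  0.004 -1.74 ]
t 3.55 at [539.1  64.6 153. ] [-179.4     0.18  -99.68] F [-1.  -0.  -0.9] op 0.36
shift cm [-14.58  -2.8    0.38] turn [-0.61  0.14 -8.18]
```

View pics/w3.png

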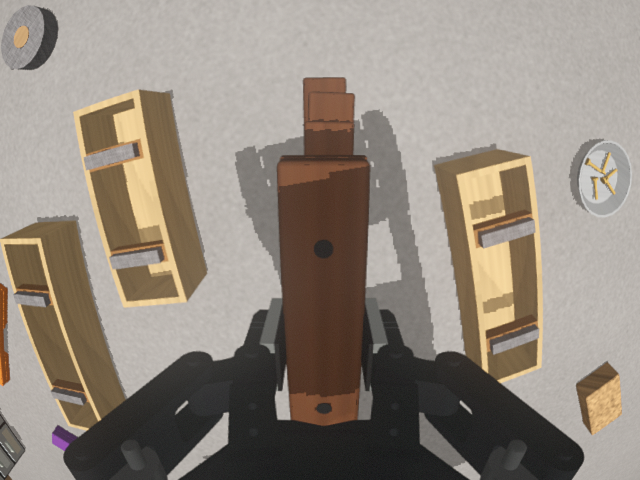

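```bash
cat > felts.py <<'E'
import sys,pickle
from h import *
# find grey felts (low saturation inside wood hull) in a wrist picture, print their world centres on z=68
s,f=pickle.load(open(sys.argv[1]+'.pkl','rb'));im=f['pixels'];hsv=cv2.cvtColor(im,cv2.COLOR_RGB2HSV)
wood=cv2.inRange(hsv,(12,70,60),(28,220,255))
for c in cv2.findContours(cv2.morphologyEx(wood,3,np.ones((15,15))),0,2)[0]:
    if cv2.contourArea(c)<4000: continue
    m=np.zeros_like(wood);cv2.drawContours(m,[cv2.convexHull(c)],-1,255,-1);m=cv2.erode(m,np.ones((9,9)))
    g=((hsv[...,1]<45)&(m>0)&(hsv[...,2]>100)).astype(np.uint8);g=cv2.morphologyEx(g,2,np.ones((3,3)))
    k,_,st,ce=cv2.connectedComponentsWithStats(g)
    P=[(topray(f,ce[i],68,(s['eef_pos'],s['tcp_rot']))[0],ce[i]) for i in range(1,k) if st[i,4]>150]
    for p,q in P: print('px',q.round(),p[:2].round(1))
    if len(P)==2:
        d=P[0][0]-P[1][0];print(' mid',((P[0][0]+P[1][0])/2)[:2].round(1),'sep',np.hypot(*d[:2]).round(1),'yaw',np.degrees(np.arctan(d[1]/d[0])).round(1))
E
for w in w1 w3;do echo $w;python3 felts.py $w;done; echo "bar c? ends in w2: far end of c";python3 meas.py w2 60 328 113 328 140
```

```text
w1
px [ 41. 320.] [486.5 389.2]
px [483. 205.] [530.5 -64.8]
px [495. 305.] [434.2 -75.8]
 mid [482.3 -70.3] sep 96.9 yaw 6.5
px [132. 140.] [633.  202.3]
px [154. 231.] [556.  204.5]
 mid [594.5 203.4] sep 77.0 yaw -1.6
w3
px [ 26. 350.] [481.8 384.4]
px [508. 233.] [530.5 -64.6]
px [515. 341.] [434.4 -75.9]
 mid [482.5 -70.2] sep 96.8 yaw 6.7
px [110. 156.] [633.1 201.4]
px [136. 259.] [556.1 203.8]
 mid [594.6 202.6] sep 77.0 yaw -1.8
px [298. 145.] [611.1  70.4]
bar c? ends in w2: far end of c
[[622.5  49.4  60. ]
 [612.1  51.1  60. ]]
mid [617.3  50.2] len 10.5 yaw -9.6
```

Call:
apply_moves(
  targets=[
    [[-0.8, -5, -1, 0, -0.3, 0, -4], [-0.8, -10, -2, 0, -0.6, 0, -8.2], [-0.8, -13, -2.6, 0, -0.6, 0, -8.2], [-0.8, -14.6, -2.8, 0, -0.6, 0, -8.2], [-0.8, -14.6, -2.8, 0, -0.6, 0, -8.2]],
  ],
)

```text
clock: 4.05
eef_pos: [590.9, 205.3, 152.8]
tcp_rot: [3.141, 0.002, -1.595]
contact_force: [-0.2, -0.4, -0.1]
opening: 0.361
```

```bash
python3 look.py w4;python3 felts.py w4;python3 plan.py 591.2 203.6 71 -91.5
```

```text
[590.9 205.3 152.8] [ 3.141e+00  2.000e-03 -1.595e+00]
px [617. 376.] [ 436.4 -102.8]
px [152. 319.] [535.8 340.7]
t 4.1 at [590.4 203.8 152.8] [ 1.7993e+02  8.0000e-02 -9.1410e+01] F [ 0.4 -1.5 -0.8] op 0.363
shift cm [ 0.03 -0.09  8.18] turn [0.07 0.08 0.09]
```

View pics/w4.png

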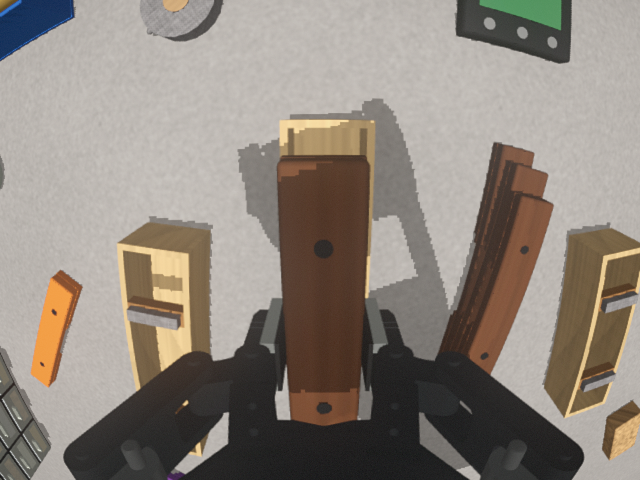

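```bash
python3 plan.py 594.4 202.6 69.5 -91.6
```

```text
t 4.1 at [590.4 203.8 152.8] [ 1.7993e+02  8.0000e-02 -9.1410e+01] F [ 0.4 -1.5 -0.8] op 0.363
shift cm [ 0.13 -0.42  8.33] turn [0.07 0.08 0.19]
```

Call:
apply_moves(
  targets=[
    [[-0.8, 0.1, -0.4, 3, 0, 0, 0.2], [-0.8, 0.1, -0.4, 5.5, 0, 0, 0.2], [-0.8, 0.1, -0.4, 7.2, 0, 0, 0.2], [-0.8, 0.1, -0.4, 7.8, 0, 0, 0.2], [-0.8, 0.1, -0.4, 8.1, 0, 0, 0.2], [-0.8, 0.1, -0.4, 8.3, 0, 0, 0.2], [-0.8, 0.1, -0.4, 8.3, 0, 0, 0.2]],
  ],
)

```text
clock: 4.8
eef_pos: [594.6, 202.7, 70.5]
tcp_rot: [3.141, 0.002, -1.599]
contact_force: [0.2, -0.4, -0.2]
opening: 0.362
```

```bash
python3 plan.py 594.4 202.6 68.5 -91.6
```

```text
t 4.8 at [594.6 202.7  70.5] [ 1.7998e+02  1.0000e-01 -9.1620e+01] F [ 0.2 -0.4 -0.2] op 0.362
shift cm [0.01 0.02 0.2 ] turn [ 0.02  0.1  -0.02]
```

Call:
apply_moves(
  targets=[
    [[-0.8, 0, 0, 0.1, 0, 0, 0], [-0.8, 0, 0, 0.2, 0, 0, 0], [-0.8, 0, 0, 0.2, 0, 0, 0]],
  ],
)

```text
clock: 5.1
eef_pos: [595.1, 202.8, 69.3]
tcp_rot: [-3.141, 0.002, -1.599]
contact_force: [-1.3, -0.9, 4.5]
opening: 0.361
```

Call:
apply_moves(
  targets=[
    [[-0.15, 0, 0, 0, 0, 0, 0], [0, 0, 0, 0, 0, 0, 0], [0.3, 0, 0, 0, 0, 0, 0], [0.5, 0, 0, 0, 0, 0, 0], [0.5, 0, 0, -3, 0, 0, 0], [0.7, 0, 0, -8, 0, 0, 0], [1, 0, 0, -13, 0, 0, 0], [1, 0, 0, -13, 0, 0, 0]],
  ],
)

```text
clock: 5.9
eef_pos: [598.9, 203.9, 206.7]
tcp_rot: [-3.13, 0.006, -1.599]
contact_force: [-0.1, 0.9, -0.1]
opening: 1.001
```

```bash
python3 look.py w5;python3 plan.py 537 62 180 -99.7
```

```text
[598.9 203.9 206.7] [-3.13   0.006 -1.599]
t 5.95 at [597.2 203.3 203.3] [-179.57    0.26  -91.61] F [0.  0.5 0. ] op 1.0
shift cm [14.31  5.64  2.22] turn [-0.41  0.29  8.09]
```

View pics/w5.png

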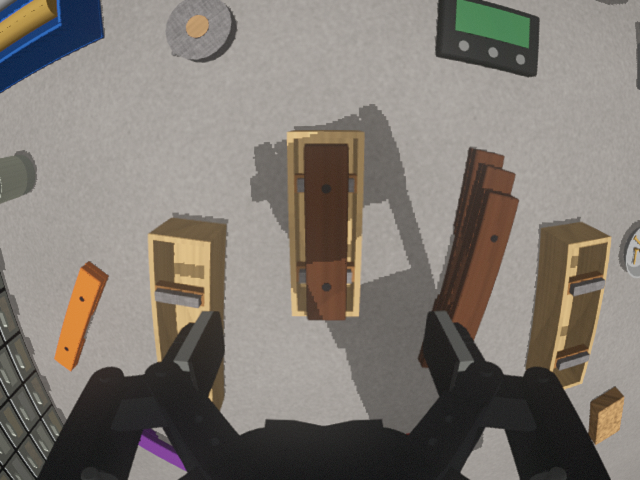

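Bar_d lies on both felts with holes at (326,188) and (326,287). I check its centre against the box rim, and get a first estimate of bar_c from its holes in the same picture.

```bash
echo bar;python3 meas.py w5 88 326 188 326 287 326 143 327 320;echo rim;python3 meas.py w5 60 326 131 326 316
```

```text
bar
[[634.6 203.   88. ]
 [556.7 205.1  88. ]
 [666.9 202.1  88. ]
 [526.6 205.   88. ]]
mid [595.6 204. ] len 78.0 yaw -1.5
rim
[[674.6 201.9  60. ]
 [514.2 206.2  60. ]]
mid [594.4 204. ] len 160.5 yaw -1.5
```

Call:
apply_moves(
  targets=[
    [[1, 4.8, 1.9, 0.7, -0.4, 0.3, 4], [1, 9.5, 3.8, 1.5, -0.4, 0.3, 8.1], [1, 13, 5.1, 2.2, -0.4, 0.3, 8.1], [1, 14.3, 5.6, 2.2, -0.4, 0.3, 8.1], [1, 14.3, 5.6, 2.2, -0.4, 0.3, 8.1], [1, 14.3, 5.6, 2.2, -0.4, 0.3, 8.1]],
  ],
)

```text
clock: 6.55
eef_pos: [537.9, 62.5, 180.0]
tcp_rot: [-3.141, 0.0, -1.741]
contact_force: [0.3, 0.9, -0.3]
opening: 1.004
```

```bash
cat > holes.py <<'E'
import sys,pickle
from h import *
# holes of the top bar: black blobs within the brown mask near the tool's centre line; holes.py name ztop
s,f=pickle.load(open(sys.argv[1]+'.pkl','rb'));im=f['pixels'];z=float(sys.argv[2])
hsv=cv2.cvtColor(im,cv2.COLOR_RGB2HSV)
m=(((hsv[...,0]<12)|(hsv[...,0]>170))&(hsv[...,1]>80)).astype(np.uint8)
c=max((c for c in cv2.findContours(cv2.morphologyEx(m,3,np.ones((7,7))),0,2)[0] if 240<cv2.boundingRect(c)[0]+cv2.boundingRect(c)[2]/2<400),key=cv2.contourArea)
h=np.zeros_like(m);cv2.drawContours(h,[c],-1,1,-1);h=cv2.erode(h,np.ones((7,7)))
d=((im.max(2)<50)&(h>0)).astype(np.uint8);k,_,st,ce=cv2.connectedComponentsWithStats(d)
I=[i for i in range(1,k) if 25<st[i,4]<400];print([(ce[i].round(1).tolist(),int(st[i,4]))for i in I])
P=topray(f,ce[I],z,(s['eef_pos'],s['tcp_rot']));print(P.round(1).tolist())
if len(I)==2:
    d=P[0]-P[1];print('mid',((P[0]+P[1])/2)[:2].round(1),'len',np.hypot(*d[:2]).round(1),'yaw',np.degrees(np.arctan(d[1]/d[0])).round(2))
E
python3 look.py w6;python3 holes.py w6 60;python3 felts.py w6; python3 plan.py 537 62 180 -99.7
```

```text
[537.9  62.5 180. ] [-3.141  0.    -1.741]
[([322.9, 170.8], 36)]
[[584.0, 56.5, 60.0]]
px [ 34. 334.] [483.3 388.2]
px [491. 219.] [530.4 -64.7]
px [501. 322.] [434.2 -75.9]
 mid [482.3 -70.3] sep 96.9 yaw 6.6
t 6.6 at [538.1  62.9 180.2] [-1.7996e+02  2.0000e-02 -9.9700e+01] F [-0.2 -0.2  0.1] op 1.004
shift cm [0.11 0.09 0.02] turn [-0.04  0.02  0.  ]
```

```bash
sed -i "s/^d=((im.max(2)<50).*/bh=cv2.morphologyEx(im.max(2),cv2.MORPH_BLACKHAT,np.ones((21,21)));d=((bh>int(sys.argv[3] if len(sys.argv)>3 else 25))\&(h>0)).astype(np.uint8);k,_,st,ce=cv2.connectedComponentsWithStats(d)/" holes.py; python3 holes.py w6 60; cp pics/w6.png /tmp/; python3 - <<'E'
import cv2
i=cv2.imread('pics/w6.png')[60:400,200:450];cv2.imwrite('pics/w6c.png',cv2.resize(i,None,fx=1.7,fy=1.7))
E
```

```text
[([318.9, 112.0], 104), ([338.8, 121.2], 26), ([323.1, 170.9], 65), ([321.2, 293.4], 66)]
[[625.8, 52.1, 60.0], [617.0, 39.6, 60.0], [583.9, 56.3, 60.0], [488.8, 74.3, 60.0]]
```

View pics/w6c.png

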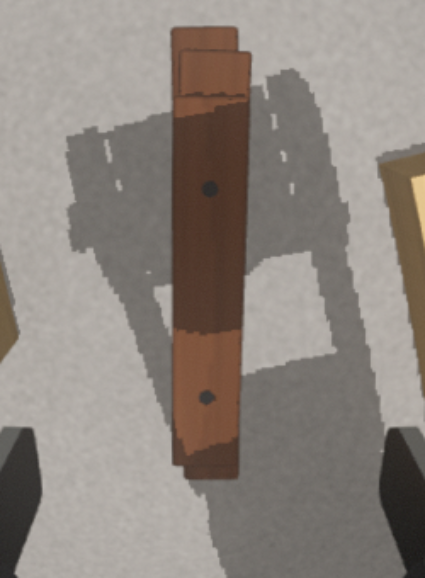

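Bar_c is now the top bar, with holes at (323,171) and (321,293), its centre at about (536.4,65.3) and yaw −10.7°.

```bash
python3 plan.py 536.2 64.7 39.5 -100.7
```

```text
t 6.6 at [538.1  62.9 180.2] [-1.7996e+02  2.0000e-02 -9.9700e+01] F [-0.2 -0.2  0.1] op 1.004
shift cm [-0.14  0.23 14.07] turn [-0.04  0.02  1.  ]
```

Call:
apply_moves(
  targets=[
    [[1, -0.1, 0.2, 4.5, 0, 0, 1], [1, -0.1, 0.2, 9, 0, 0, 1], [1, -0.1, 0.2, 12, 0, 0, 1], [0.6, -0.1, 0.2, 13.7, 0, 0, 1], [0.2, -0.1, 0.2, 14.1, 0, 0, 1], [0, -0.1, 0.2, 14.1, 0, 0, 1], [-0.2, -0.1, 0.2, 14.1, 0, 0, 1], [-0.3, -0.1, 0.2, 14.1, 0, 0, 1]],
  ],
)

```text
clock: 7.4
eef_pos: [537.5, 64.7, 40.4]
tcp_rot: [-3.139, 0.001, -1.757]
contact_force: [0.5, 0.3, -1.1]
opening: 0.363
```

```bash
python3 plan.py 536.2 64.7 40 -100.7
```

```text
t 7.4 at [537.5  64.7  40.4] [-1.7984e+02  6.0000e-02 -1.0068e+02] F [ 0.5  0.3 -1.1] op 0.363
shift cm [0.02 0.13 0.04] turn [-0.16  0.06  0.02]
```

Call:
apply_moves(
  targets=[
    [[-0.8, 0, 0, 0, 0, 0, 0], [-0.8, 0, 0, 0, 0, 0, 0], [-0.8, 0, 0, -1, 0, 0, 0], [-0.8, 0, 0, -4, 0, 0, 0], [-0.8, 0, 0, -8, 0, 0, 0], [-0.8, 0, 0, -11, 0, 0, 0], [-0.8, 0, 0, -11, 0, 0, 0], [-0.8, 0, 0, -11, 0, 0, 0]],
  ],
)

```text
clock: 8.2
eef_pos: [537.4, 64.6, 151.4]
tcp_rot: [-3.137, 0.002, -1.757]
contact_force: [0.3, -0.4, -1.2]
opening: 0.359
```

```bash
python3 look.py w7;python3 felts.py w7; python3 plan.py 481.3 -70.9 151 -83.2;python3 holes.py w7 171; python3 holes.py w7 171 15
```

```text
[537.4  64.6 151.4] [-3.137e+00  2.000e-03 -1.757e+00]
px [ 27. 357.] [478.1 384.7]
px [510. 227.] [530.5 -64.6]
px [519. 337.] [434.4 -75.6]
 mid [482.5 -70.1] sep 96.7 yaw 6.5
t 8.25 at [536.7  64.5 150.3] [-1.7986e+02  6.0000e-02 -1.0069e+02] F [-1.   0.4 -1.3] op 0.357
shift cm [14.33  2.93 -0.1 ] turn [ -0.15   0.04 -17.49]
[([314.8, 85.7], 29), ([361.1, 157.4], 27), ([323.4, 227.0], 303), ([326.5, 394.5], 26)]
[[632.1, 51.0, 171.0], [605.8, 40.4, 171.0], [584.2, 57.2, 171.0], [508.8, 70.1, 171.0]]
[([360.6, 157.4], 29), ([323.5, 227.1], 324), ([327.6, 394.5], 31)]
[[605.8, 40.5, 171.0], [584.2, 57.2, 171.0], [508.7, 69.6, 171.0]]
```

```bash
python3 plan.py 483 -70.7 120 -83.2
```

```text
t 8.25 at [536.7  64.5 150.3] [-1.7986e+02  6.0000e-02 -1.0069e+02] F [-1.   0.4 -1.3] op 0.357
shift cm [14.29  2.77  3.  ] turn [ -0.15   0.04 -17.49]
```

Call:
apply_moves(
  targets=[
    [[-0.8, 4, 0.8, 0, -0.1, 0, -6], [-0.8, 8, 1.6, 0, -0.1, 0, -12], [-0.8, 12, 2.4, 0, -0.1, 0, -17.5], [-0.8, 14.3, 2.8, 0, -0.1, 0, -17.5], [-0.8, 14.3, 2.8, 1, -0.1, 0, -17.5], [-0.8, 14.3, 2.8, 3, -0.1, 0, -17.5], [-0.8, 14.3, 2.8, 3, -0.1, 0, -17.5]],
  ],
)

```text
clock: 8.95
eef_pos: [480.4, -70.1, 117.0]
tcp_rot: [3.137, 0.002, -1.453]
contact_force: [0.3, 1.0, -1.9]
opening: 0.364
```

```bash
python3 look.py w8; python3 plan.py 483 -70.7 70 -83.2;python3 holes.py w8 140
```

```text
[480.4 -70.1 117. ] [ 3.137e+00  2.000e-03 -1.453e+00]
t 9.0 at [481.2 -70.1 118.2] [ 1.7981e+02  1.1000e-01 -8.3190e+01] F [-0.  -0.4 -1.2] op 0.366
shift cm [ 0.09 -0.19  4.81] turn [0.19 0.11 0.01]
[([323.4, 227.0], 299), ([319.2, 393.2], 26)]
[[529.1, -63.2, 140.0], [455.4, -70.1, 140.0]]
mid [492.3 -66.7] len 74.0 yaw 5.36
```

View pics/w8.png

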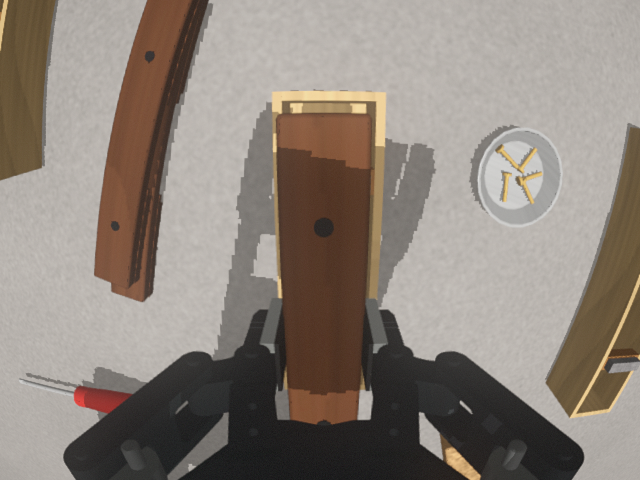

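Bar_c is above box_c. The rim is about 4 px right of the bar, roughly 2 mm, so I correct +0.2 cm in tool x and lower.

Call:
apply_moves(
  targets=[
    [[-0.8, 0.2, -0.1, 2, 0.2, 0, 0], [-0.8, 0.2, -0.1, 3.5, 0.2, 0, 0], [-0.8, 0.2, -0.1, 4.3, 0.2, 0, 0], [-0.8, 0.2, -0.1, 4.6, 0.2, 0, 0], [-0.8, 0.2, -0.1, 4.8, 0.2, 0, 0], [-0.8, 0.2, -0.1, 4.9, 0.2, 0, 0], [-0.8, 0.2, -0.1, 5, 0.2, 0, 0], [-0.8, 0.2, -0.1, 5, 0.2, 0, 0]],
  ],
)

```text
clock: 9.8
eef_pos: [482.5, -71.9, 68.5]
tcp_rot: [-3.141, 0.002, -1.452]
contact_force: [0.6, 0.3, -0.9]
opening: 0.362
```

Call:
apply_moves(
  targets=[
    [[-0.8, 0, 0, 0.1, 0, 0, 0], [-0.8, 0, 0, 0.15, 0, 0, 0], [-0.8, 0, 0, 0.15, 0, 0, 0]],
  ],
)

```text
clock: 10.1
eef_pos: [482.6, -71.9, 68.3]
tcp_rot: [-3.141, 0.002, -1.452]
contact_force: [-5.3, 0.1, 17.4]
opening: 0.361
```

Call:
apply_moves(
  targets=[
    [[-0.15, 0, 0, -0.05, 0, 0, 0], [0, 0, 0, -0.05, 0, 0, 0], [0.3, 0, 0, 0, 0, 0, 0], [0.5, 0, 0, 0, 0, 0, 0], [0.5, 0, 0, -3, 0, 0, 0], [0.7, 0, 0, -8, 0, 0, 0], [1, 0, 0, -12, 0, 0, 0], [1, 0, 0, -12, 0, 0, 0]],
  ],
)

```text
clock: 10.9
eef_pos: [485.8, -72.7, 193.4]
tcp_rot: [-3.132, -0.001, -1.452]
contact_force: [0.6, -0.9, -0.3]
opening: 1.001
```

```bash
python3 look.py w9;python3 holes.py w9 88;python3 plan.py 537 62 160 -99.7
```

```text
[485.8 -72.7 193.4] [-3.132e+00 -1.000e-03 -1.452e+00]
[([321.8, 178.4], 67), ([321.4, 306.1], 75), ([318.5, 339.3], 230)]
[[529.9, -65.2, 88.0], [433.7, -76.2, 88.0], [403.1, -77.5, 88.0]]
t 10.95 at [484.3 -72.4 190.8] [-1.7964e+02  1.0000e-02 -8.3200e+01] F [ 0.7  0.6 -0.1] op 1.003
shift cm [-12.72  -6.81   3.13] turn [-0.36  0.06 16.5 ]
```

View pics/w9.png

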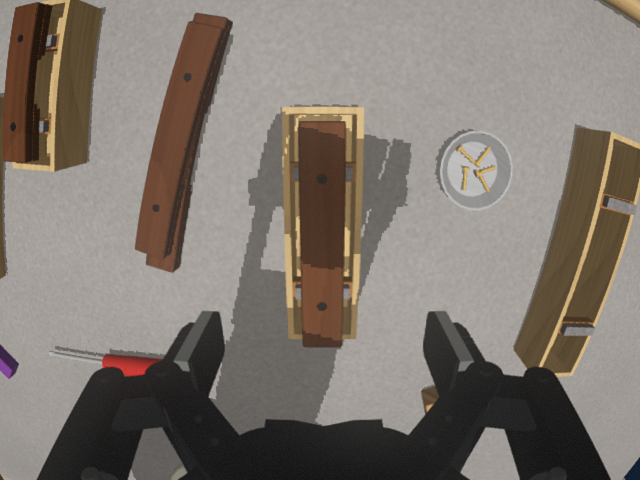

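Bar_c's centre reads (481.8,−70.7) against the box at (482.4,−70.2), so it is placed. On to bar_b.

Call:
apply_moves(
  targets=[
    [[1, -4, -2.1, 0, -0.3, 0, 6], [1, -8, -4.2, 1, -0.3, 0, 12], [1, -11, -6, 2, -0.3, 0, 16.5], [1, -12.7, -6.8, 3.1, -0.3, 0, 16.5], [1, -12.7, -6.8, 3.1, -0.3, 0, 16.5], [1, -12.7, -6.8, 3.1, -0.3, 0, 16.5]],
  ],
)

```text
clock: 11.55
eef_pos: [535.8, 61.6, 158.9]
tcp_rot: [3.139, 0.0, -1.739]
contact_force: [0.2, 0.1, 0.2]
opening: 0.997
```

```bash
python3 look.py w10;python3 holes.py w10 40;python3 felts.py w10;python3 plan.py 537 64 20 -100
```

```text
[535.8  61.6 158.9] [ 3.139  0.    -1.739]
[([302.0, 103.5], 36), ([338.1, 120.1], 47), ([322.8, 150.1], 59), ([317.7, 298.5], 59), ([303.2, 315.6], 30), ([330.8, 314.0], 42)]
[[631.4, 61.8, 40.0], [615.6, 39.2, 40.0], [596.4, 53.2, 40.0], [482.9, 76.7, 40.0], [469.1, 91.1, 40.0], [466.9, 68.7, 40.0]]
px [ 24. 345.] [478.7 385.3]
t 11.6 at [536.1  61.2 159.5] [ 1.7994e+02  2.0000e-02 -9.9670e+01] F [1.1 0.1 0.2] op 1.0
shift cm [-0.29 -0.06 13.95] turn [0.06 0.02 0.33]
```

```bash
python3 plan.py 539.2 64.3 20 -101.7
```

```text
t 11.6 at [536.1  61.2 159.5] [ 1.7994e+02  2.0000e-02 -9.9670e+01] F [1.1 0.1 0.2] op 1.0
shift cm [-0.36 -0.27 13.95] turn [0.06 0.02 2.03]
```

Call:
apply_moves(
  targets=[
    [[1, -0.4, -0.4, 4.5, 0, 0, 2], [1, -0.4, -0.4, 9, 0, 0, 2], [1, -0.4, -0.4, 12, 0, 0, 2], [0.6, -0.4, -0.4, 13.6, 0, 0, 2], [0.2, -0.4, -0.4, 13.9, 0, 0, 2], [0, -0.4, -0.4, 13.9, 0, 0, 2], [-0.2, -0.4, -0.4, 13.9, 0, 0, 2], [-0.3, -0.4, -0.4, 13.9, 0, 0, 2]],
  ],
)

```text
clock: 12.4
eef_pos: [541.5, 64.2, 22.0]
tcp_rot: [-3.141, 0.001, -1.775]
contact_force: [0.1, -3.3, 4.0]
opening: 0.364
```

```bash
python3 plan.py 539.2 64.3 20.5 -101.7
```

```text
t 12.4 at [541.5  64.2  22. ] [-1.7994e+02  4.0000e-02 -1.0168e+02] F [ 0.1 -3.3  4. ] op 0.364
shift cm [0.04 0.22 0.15] turn [-0.06  0.04  0.02]
```

Call:
apply_moves(
  targets=[
    [[-0.8, 0, 0, 0, 0, 0, 0], [-0.8, 0, 0, 0, 0, 0, 0], [-0.8, 0, 0, -1, 0, 0, 0], [-0.8, 0, 0, -4, 0, 0, 0], [-0.8, 0, 0, -8, 0, 0, 0], [-0.8, 0, 0, -12, 0, 0, 0], [-0.8, 0, 0, -14, 0, 0, 0], [-0.8, 0, 0, -14, 0, 0, 0]],
  ],
)

```text
clock: 13.2
eef_pos: [543.4, 64.5, 165.9]
tcp_rot: [-3.134, 0.003, -1.775]
contact_force: [-0.5, 0.2, -1.9]
opening: 0.362
```

```bash
python3 look.py w11; python3 holes.py w11 180;python3 felts.py w11;  python3 plan.py 478 349.8 160 -98.7
```

```text
[543.4  64.5 165.9] [-3.134e+00  3.000e-03 -1.775e+00]
[([361.1, 158.4], 27), ([323.3, 201.4], 306)]
[[610.2, 38.7, 180.0], [597.7, 54.7, 180.0]]
mid [603.9  46.7] len 20.3 yaw -52.01
px [ 37. 354.] [483.3 385.4]
t 13.25 at [542.1  64.3 163.8] [-1.7976e+02  1.1000e-01 -1.0168e+02] F [ 1.1  0.4 -1.1] op 0.362
shift cm [-26.66  12.06   0.38] turn [-0.25  0.1  -2.98]
```

Call:
apply_moves(
  targets=[
    [[-0.8, -4, 1.8, 0, -0.2, 0, -1], [-0.8, -8, 3.6, 0, -0.2, 0, -2], [-0.8, -12, 5.4, 0, -0.2, 0, -3], [-0.8, -16, 7.2, 0, -0.2, 0, -3], [-0.8, -20, 9, 0, -0.2, 0, -3], [-0.8, -24, 10.8, 0, -0.2, 0, -3], [-0.8, -26.6, 11.9, 0.4, -0.2, 0, -3], [-0.8, -26.6, 11.9, 0.4, -0.2, 0, -3]],
  ],
)

```text
clock: 14.05
eef_pos: [477.6, 351.6, 157.7]
tcp_rot: [3.14, 0.001, -1.719]
contact_force: [0.5, -0.0, -1.7]
opening: 0.36
```

```bash
python3 look.py w12; python3 holes.py w12 178; python3 plan.py 480.5 349.8 100 -98.7
```

```text
[477.6 351.6 157.7] [ 3.140e+00  1.000e-03 -1.719e+00]
[([354.0, 74.3], 97), ([320.7, 106.2], 64), ([323.3, 201.3], 301)]
[[574.7, 328.5, 178.0], [565.7, 340.7, 178.0], [534.1, 344.5, 178.0]]
t 14.1 at [477.9 349.7 157.9] [ 1.7993e+02 -2.0000e-02 -9.8510e+01] F [-0.6 -0.2 -0.8] op 0.361
shift cm [-0.05 -0.26  5.79] turn [ 0.07 -0.02  0.19]
```

View pics/w12.png

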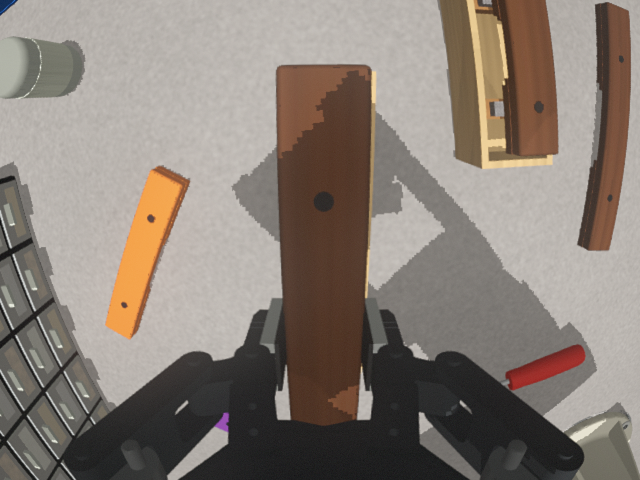

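Call:
apply_moves(
  targets=[
    [[-0.8, 0, -0.2, 3, 0, 0, 0.2], [-0.8, 0, -0.2, 5.5, 0, 0, 0.2], [-0.8, 0, -0.2, 7.3, 0, 0, 0.2], [-0.8, 0, -0.2, 8, 0, 0, 0.2], [-0.8, 0, -0.2, 8.4, 0, 0, 0.2], [-0.8, 0, -0.2, 8.6, 0, 0, 0.2], [-0.8, 0, -0.2, 8.7, 0, 0, 0.2], [-0.8, 0, -0.2, 8.7, 0, 0, 0.2]],
  ],
)

```text
clock: 14.9
eef_pos: [480.2, 349.5, 71.5]
tcp_rot: [3.141, 0.0, -1.723]
contact_force: [0.6, -0.1, -0.9]
opening: 0.36
```

```bash
python3 plan.py 480 349.5 69.5 -98.7
```

```text
t 14.9 at [480.2 349.5  71.5] [ 1.7997e+02  2.0000e-02 -9.8720e+01] F [ 0.6 -0.1 -0.9] op 0.36
shift cm [0.01 0.02 0.2 ] turn [ 0.03  0.02 -0.02]
```

Call:
apply_moves(
  targets=[
    [[-0.8, 0, 0, 0.1, 0, 0, 0], [-0.8, 0, 0, 0.2, 0, 0, 0], [-0.8, 0, 0, 0.2, 0, 0, 0]],
  ],
)

```text
clock: 15.2
eef_pos: [480.5, 349.8, 70.0]
tcp_rot: [-3.142, 0.001, -1.723]
contact_force: [-0.4, 0.0, 2.3]
opening: 0.364
```

Contact force is 2.3 N, so the bar is on the felts. I release it and back off.

Call:
apply_moves(
  targets=[
    [[-0.15, 0, 0, 0, 0, 0, 0], [0, 0, 0, 0, 0, 0, 0], [0.3, 0, 0, 0, 0, 0, 0], [0.5, 0, 0, 0, 0, 0, 0], [0.5, 0, 0, -3, 0, 0, 0], [0.7, 0, 0, -8, 0, 0, 0], [1, 0, 0, -12, 0, 0, 0], [1, 0, 0, -12, 0, 0, 0]],
  ],
)

```text
clock: 16.0
eef_pos: [483.3, 351.7, 195.9]
tcp_rot: [-3.135, 0.008, -1.723]
contact_force: [0.6, -0.8, -0.6]
opening: 1.001
```

```bash
python3 look.py w13;python3 holes.py w13 88;python3 plan.py 537 64 140 -101
```

```text
[483.3 351.7 195.9] [-3.135  0.008 -1.723]
[([328.1, 164.1], 58), ([327.6, 315.7], 45), ([340.3, 318.9], 34)]
[[536.2, 342.6, 88.0], [421.0, 360.3, 88.0], [416.6, 350.9, 88.0]]
t 16.05 at [482.  350.8 193.1] [-179.75    0.29  -98.71] F [-0.8  0.  -0.2] op 1.003
shift cm [27.54 -9.76  5.21] turn [-0.24  0.3   2.29]
```

View pics/w13.png

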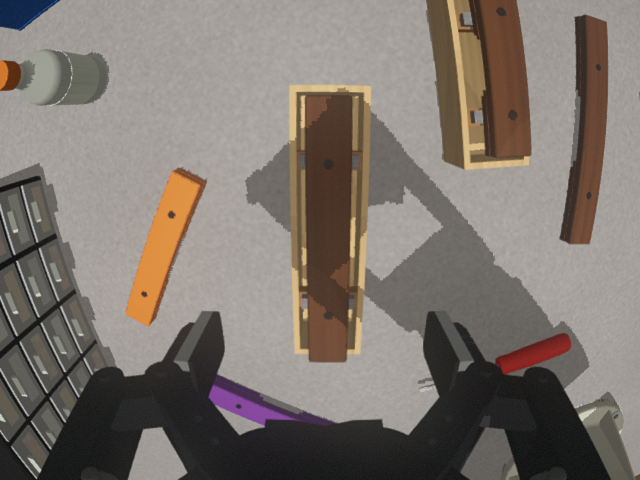

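```bash
python3 meas.py w13 60 330 86.5 328 353.5
```

```text
[[590.4 332.9  60. ]
 [364.5 368.2  60. ]]
mid [477.4 350.5] len 228.7 yaw -8.9
```

Call:
apply_moves(
  targets=[
    [[1, 4, -1.4, 0, -0.2, 0.3, 1], [1, 8, -2.8, 0, -0.2, 0.3, 2.3], [1, 12, -4.2, 0, -0.2, 0.3, 2.3], [1, 16, -5.6, 1, -0.2, 0.3, 2.3], [1, 20, -7, 2, -0.2, 0.3, 2.3], [1, 24, -8.4, 3.5, -0.2, 0.3, 2.3], [1, 27.5, -9.7, 5, -0.2, 0.3, 2.3], [1, 27.5, -9.7, 5.2, -0.2, 0.3, 2.3]],
  ],
)

```text
clock: 16.85
eef_pos: [535.0, 60.6, 137.1]
tcp_rot: [3.138, -0.002, -1.766]
contact_force: [-0.8, -0.1, 0.1]
opening: 0.999
```

```bash
python3 look.py w14;python3 holes.py w14 20;python3 plan.py 537 64 2 -101
```

```text
[535.   60.6 137.1] [ 3.138e+00 -2.000e-03 -1.766e+00]
[([328.9, 120.5], 30), ([313.8, 142.1], 63), ([332.8, 306.7], 37), ([321.8, 314.2], 45)]
[[614.9, 42.0, 20.0], [602.1, 55.2, 20.0], [473.5, 66.4, 20.0], [468.3, 76.3, 20.0]]
t 16.9 at [535.   62.4 137.6] [ 1.7981e+02 -8.0000e-02 -1.0121e+02] F [0.4 0.6 0.8] op 1.002
shift cm [-0.21 -0.21 13.56] turn [ 0.19 -0.08 -0.21]
```

Bar_a's holes are 135.5 mm apart, its centre is at (535.2,65.8) and its yaw −9.0°.

```bash
python3 plan.py 534.6 65.2 3 -99
```

```text
t 16.9 at [535.   62.4 137.6] [ 1.7981e+02 -8.0000e-02 -1.0121e+02] F [0.4 0.6 0.8] op 1.002
shift cm [-0.28  0.05 13.46] turn [ 0.19 -0.08 -2.21]
```

Call:
apply_moves(
  targets=[
    [[1, -0.3, 0.1, 4.5, 0.2, 0, -2.2], [1, -0.3, 0.1, 8.5, 0.2, 0, -2.2], [1, -0.3, 0.1, 11.5, 0.2, 0, -2.2], [0.6, -0.3, 0.1, 13, 0.2, 0, -2.2], [0.2, -0.3, 0.1, 13.4, 0.2, 0, -2.2], [0, -0.3, 0.1, 13.4, 0.2, 0, -2.2], [-0.2, -0.3, 0.1, 13.4, 0.2, 0, -2.2], [-0.3, -0.3, 0.1, 13.4, 0.2, 0, -2.2]],
  ],
)

```text
clock: 17.7
eef_pos: [535.2, 65.7, 5.2]
tcp_rot: [-3.139, -0.001, -1.728]
contact_force: [-1.6, 0.6, 3.2]
opening: 0.364
```

```bash
python3 plan.py 534.6 65.2 3 -99
```

```text
t 17.7 at [535.2  65.7   5.2] [-1.7986e+02 -3.0000e-02 -9.9010e+01] F [-1.6  0.6  3.2] op 0.364
shift cm [0.06 0.05 0.22] turn [-0.14 -0.03 -0.01]
```

Call:
apply_moves(
  targets=[
    [[0, 0, 0, 0.2, 0, 0, 0], [0, 0, 0, 0.2, 0, 0, 0], [-0.3, 0, 0, 0.2, 0, 0, 0], [-0.8, 0, 0, 0.2, 0, 0, 0], [-0.8, 0, 0, 0.2, 0, 0, 0], [-0.8, 0, 0, 0.2, 0, 0, 0]],
  ],
  newtons=70,
)

```text
clock: 18.3
eef_pos: [535.6, 65.7, 3.9]
tcp_rot: [-3.139, -0.0, -1.728]
contact_force: [-2.2, -0.3, 8.5]
opening: 0.357
```

Call:
apply_moves(
  targets=[
    [[-0.8, 0, 0, -1, 0, 0, 0], [-0.8, 0, 0, -4, 0, 0, 0], [-0.8, 0, 0, -8, 0, 0, 0], [-0.8, 0, 0, -12, 0, 0, 0], [-0.8, 0, 0, -16, 0, 0, 0], [-0.8, 0, 0, -17.5, 0, 0, 0], [-0.8, 0, 0, -17.5, 0, 0, 0]],
  ],
)

```text
clock: 19.0
eef_pos: [536.6, 66.0, 182.1]
tcp_rot: [-3.133, 0.001, -1.728]
contact_force: [-0.1, -0.1, 0.0]
opening: 0.355
```

```bash
python3 look.py w15; python3 holes.py w15 197; python3 plan.py 478.5 -351 175 -90.7
```

```text
[536.6  66.  182.1] [-3.133e+00  1.000e-03 -1.728e+00]
[([324.6, 167.1], 205), ([315.2, 389.5], 32)]
[[603.6, 56.4, 197.0], [507.6, 75.8, 197.0]]
mid [555.6  66.1] len 97.9 yaw -11.46
t 19.05 at [535.5  65.9 180. ] [-1.797e+02  1.000e-02 -9.901e+01] F [ 0.  -0.7 -1.5] op 0.354
shift cm [42.07 -0.9   0.5 ] turn [-0.3  -0.01 -8.31]
```

Call:
apply_moves(
  targets=[
    [[-0.8, 4, -0.1, 0, -0.3, 0, -2], [-0.8, 8, -0.2, 0, -0.3, 0, -4], [-0.8, 12, -0.3, 0, -0.3, 0, -6], [-0.8, 16, -0.4, 0, -0.3, 0, -8.3], [-0.8, 20, -0.5, 0, -0.3, 0, -8.3], [-0.8, 24, -0.6, 0, -0.3, 0, -8.3], [-0.8, 27, -0.7, 0, -0.3, 0, -8.3], [-0.8, 28, -0.7, 0, -0.3, 0, -8.3]],
  ],
)

```text
clock: 19.85
eef_pos: [497.1, -213.9, 178.2]
tcp_rot: [3.139, 0.0, -1.586]
contact_force: [-0.6, -0.0, -0.4]
opening: 0.355
```

```bash
python3 look.py w16;python3 felts.py w16; python3 plan.py 479 -351 150 -90.7
```

```text
[ 497.1 -213.9  178.2] [ 3.139  0.    -1.586]
px [506. 170.] [ 547.6 -349.1]
px [481. 328.] [ 412.6 -347. ]
 mid [ 480.1 -348. ] sep 134.9 yaw -0.9
t 19.9 at [ 497.2 -213.8  178.4] [ 1.7986e+02  1.0000e-02 -9.0840e+01] F [-0.3 -1.2 -1.1] op 0.356
shift cm [13.74  1.61  2.84] turn [ 0.14  0.01 -0.14]
```

Call:
apply_moves(
  targets=[
    [[-0.8, 4, 0.4, 0, 0.1, 0, -0.1], [-0.8, 8, 0.9, 0, 0.1, 0, -0.1], [-0.8, 11.5, 1.4, 0.5, 0.1, 0, -0.1], [-0.8, 13.7, 1.6, 1.5, 0.1, 0, -0.1], [-0.8, 13.7, 1.6, 2.8, 0.1, 0, -0.1], [-0.8, 13.7, 1.6, 2.8, 0.1, 0, -0.1], [-0.8, 13.7, 1.6, 2.8, 0.1, 0, -0.1]],
  ],
)

```text
clock: 20.6
eef_pos: [478.9, -348.7, 149.5]
tcp_rot: [3.139, 0.002, -1.583]
contact_force: [0.3, 0.2, -0.5]
opening: 0.355
```

```bash
python3 look.py w17;python3 holes.py w17 166; python3 plan.py 479.3 -350.5 71 -90.7
```

```text
[ 478.9 -348.7  149.5] [ 3.139e+00  2.000e-03 -1.583e+00]
[([323.2, 167.8], 297), ([347.6, 400.6], 166)]
[[546.9, -348.2, 166.0], [442.9, -358.1, 166.0]]
mid [ 494.9 -353.1] len 104.5 yaw 5.42
t 20.65 at [ 479.3 -349.   150.2] [ 1.7992e+02  6.0000e-02 -9.0670e+01] F [ 0.6 -0.4 -0.5] op 0.355
shift cm [ 0.16 -0.01  7.92] turn [0.08 0.06 0.03]
```

View pics/w17.png

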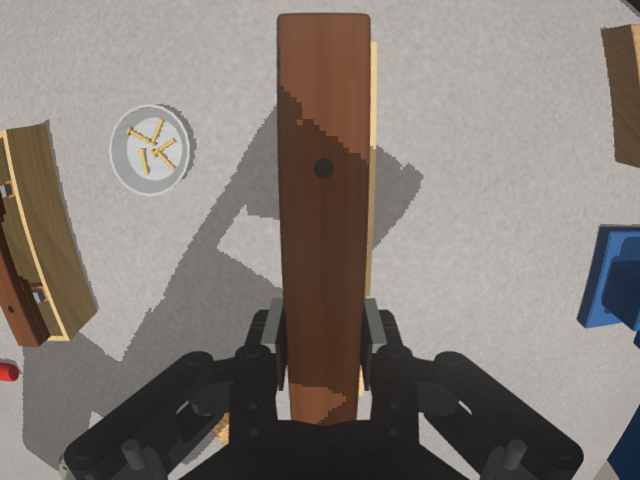

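```bash
python3 meas.py w17 60 377.5 43 375.5 150 373 200
```

```text
[[ 611.  -381.9   60. ]
 [ 543.1 -380.6   60. ]
 [ 510.8 -379.5   60. ]]
mid [ 577.1 -381.3] len 68.0 yaw -1.1
```

Call:
apply_moves(
  targets=[
    [[-0.8, 0.2, 0, 2.5, 0, 0, 0], [-0.8, 0.2, 0, 5, 0, 0, 0], [-0.8, 0.2, 0, 6.7, 0, 0, 0], [-0.8, 0.2, 0, 7.3, 0, 0, 0], [-0.8, 0.2, 0, 7.6, 0, 0, 0], [-0.8, 0.2, 0, 7.7, 0, 0, 0], [-0.8, 0.2, 0, 7.7, 0, 0, 0]],
  ],
)

```text
clock: 21.35
eef_pos: [479.8, -351.1, 74.1]
tcp_rot: [3.141, 0.0, -1.582]
contact_force: [0.2, 0.2, -2.1]
opening: 0.356
```

Call:
apply_moves(
  targets=[
    [[-0.8, 0, 0, 0.1, 0, 0, 0], [-0.8, 0, 0, 0.15, 0, 0, 0], [-0.8, 0, 0, 0.15, 0, 0, 0]],
  ],
)

```text
clock: 21.65
eef_pos: [479.9, -351.2, 72.9]
tcp_rot: [-3.141, 0.0, -1.582]
contact_force: [-0.1, 0.1, -0.5]
opening: 0.355
```

Call:
apply_moves(
  targets=[
    [[-0.8, 0, 0.05, 0.1, 0, 0, 0], [-0.8, 0, 0.05, 0.15, 0, 0, 0], [-0.8, 0, 0.05, 0.15, 0, 0, 0]],
  ],
)

```text
clock: 21.95
eef_pos: [479.5, -351.4, 71.9]
tcp_rot: [-3.141, -0.0, -1.582]
contact_force: [-1.2, 0.8, 4.6]
opening: 0.354
```

Contact force is 4.6 N, so I release and rise clear.

Call:
apply_moves(
  targets=[
    [[-0.15, 0, 0, 0, 0, 0, 0], [0, 0, 0, 0, 0, 0, 0], [0.3, 0, 0, 0, 0, 0, 0], [0.5, 0, 0, 0, 0, 0, 0], [0.5, 0, 0, -3, 0, 0, 0], [0.7, 0, 0, -8, 0, 0, 0], [1, 0, 0, -13, 0, 0, 0], [1, 0, 0, -13, 0, 0, 0]],
  ],
)

```text
clock: 22.75
eef_pos: [482.7, -353.7, 209.1]
tcp_rot: [-3.132, -0.007, -1.582]
contact_force: [0.3, -0.6, -1.1]
opening: 1.005
```

```bash
python3 look.py w18;python3 holes.py w18 88;python3 plan.py 300 -560 230 -90.7
```

```text
[ 482.7 -353.7  209.1] [-3.132 -0.007 -1.582]
[([305.3, 107.1], 129)]
[[576.1, -341.8, 88.0]]
t 22.8 at [ 481.3 -352.8  205.9] [-179.65   -0.25  -90.66] F [ 0.7 -0.6  0.4] op 1.005
shift cm [20.94 17.88 -2.43] turn [-0.35 -0.25  0.04]
```

View pics/w18.png

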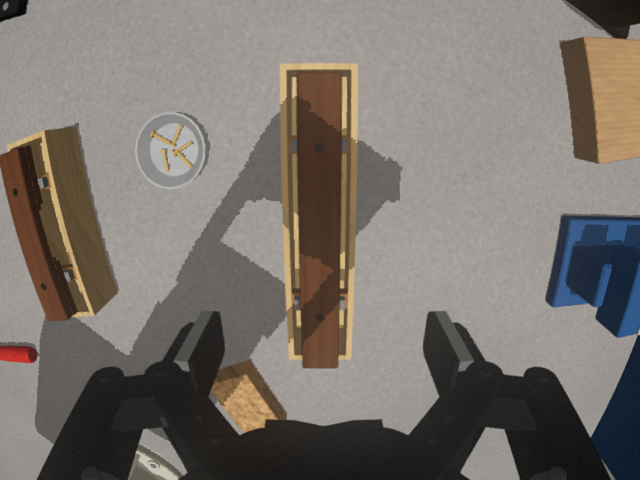

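Bar_a lies on both felts, with holes at (319,148) and (320,317) and the rim at rows 64 to 359. I back away to the start side for a final check of all four from the top camera.

```bash
echo bar;python3 meas.py w18 88 319 148 320 317;echo rim;python3 meas.py w18 60 319 64.5 320 359
```

```text
bar
[[ 546.8 -350.9   88. ]
 [ 411.6 -349.6   88. ]]
mid [ 479.2 -350.3] len 135.2 yaw -0.6
rim
[[ 610.8 -351.6   60. ]
 [ 347.3 -348.5   60. ]]
mid [ 479.  -350.1] len 263.5 yaw -0.7
```

Call:
apply_moves(
  targets=[
    [[1, 3.5, 3, -0.5, -0.3, -0.2, 0], [1, 7, 6, -1, -0.3, -0.2, 0], [1, 10.5, 9, -1.5, -0.3, -0.2, 0], [1, 14, 12, -2, -0.3, -0.2, 0], [1, 17.5, 15, -2.4, -0.3, -0.2, 0], [1, 20.9, 17.9, -2.4, -0.3, -0.2, 0], [1, 20.9, 17.9, -2.4, -0.3, -0.2, 0], [1, 20.9, 17.9, -2.4, -0.3, -0.2, 0]],
  ],
)

```text
clock: 23.6
eef_pos: [298.7, -559.3, 228.1]
tcp_rot: [3.142, 0.002, -1.585]
contact_force: [-0.2, 0.2, -0.4]
opening: 0.998
```

```bash
python3 - <<'E'
from rig import r
from h import *
f=r.grab_frame('top');im=f['pixels'];cv2.imwrite('pics/top1.png',im[:,:,::-1]);hsv=cv2.cvtColor(im,cv2.COLOR_RGB2HSV)
bar=(((hsv[...,0]<12)|(hsv[...,0]>170))&(hsv[...,1]>80)&(hsv[...,2]<130)).astype(np.uint8)*255
wood=cv2.inRange(hsv,(12,60,110),(28,200,255))
for n,(u,v) in dict(a=(477,255),b=(219,252),c=(374,253),d=(275,211)).items():
    w=np.zeros_like(bar);w[v-55:v+55,u-26:u+27]=1
    o=[]
    for m,z in((bar*w,88),((bar|wood)*w,60)):
        c=max(cv2.findContours(cv2.morphologyEx(m,2,np.ones((3,3))),0,2)[0],key=cv2.contourArea);o.append(rect(topray(f,c[:,0],z)))
    print(n,'bar',*o[0],'box',*o[1])
E
```

```text
a bar [ 477.  -348.8] 238.6 26.8 -0.7 box [ 478.1 -358.9] 244.1 27.4 -0.7
b bar [476.  349.7] 208.8 31.5 -8.9 box [481.8 358.4] 222.1 43.1 -10.0
c bar [479.5 -72.2] 171.3 32.5 6.1 box [480.9 -71.8] 192.8 60.8 6.7
d bar [591.3 202.5] 134.4 30.6 -1.5 box [591.2 195.5] 165.2 57.5 -7.2
```

View pics/top1.png

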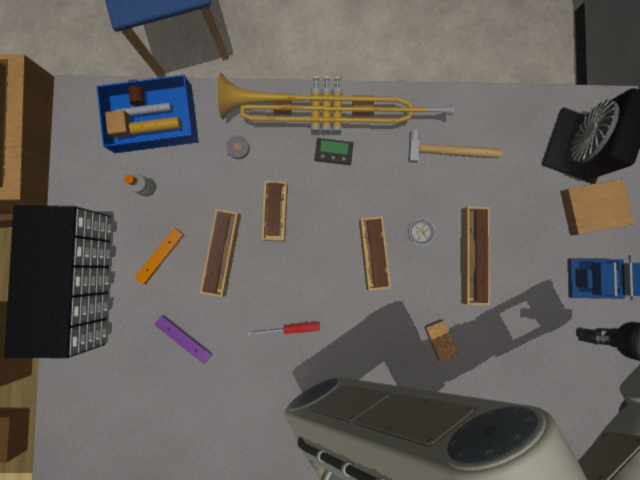

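The top view shows all four bars on their boxes. Their centres are within 3 mm of the box centres measured at the start. The box fits in this last script are not valid, because the bars split the wood mask. The dish and tuner appear where they started. I hand in now.

```bash
python3 -c "
from rig import r
s=r.sense();print(s['clock'],s['contact_force'],abs(s['qvel']).max());print(r.sign_off())"
```

```text
23.65 [-0.13374004  0.6205143   0.38703482] 0.025233007924796623
the job is handed in; nothing more can be done
None
```

I took the stack apart from the top (d, c, b, a) and laid each bar on the box of its own length. I let go of each bar only after the wrist force showed it resting on the felts. The job was handed in at 23.65 s, with the arm backed off to one side; no verdict was reported.

| Bar | Centre offset, wrist camera | Centre offset, final top picture |
|---|---|---|
| a | 0.3 mm | 2.4 mm |
| b | 1.6 mm | 0.3 mm |
| c | 0.8 mm | 0.7 mm |
| d | 1.2 mm | 1.1 mm |

- **Offsets:** the wrist figures compare each bar with its box, seen from close by after release. The top-picture figures compare each bar with its box's starting position.
- **Alignment:** every bar's direction is within about 1° of its box's.
- **Bystanders:** the boxes, dish and tuner look unmoved in the final top picture. I judged that by eye and did not measure it.
- **Checks that failed or disagreed:**
  - The box re-fit in the final top picture failed because the bars split the wood mask, so those box numbers were ignored.
  - The wrist and top cameras disagreed by 2 to 3 mm in x (their calibration is good to about 2 mm), so the final positions were set mainly from the wrist views.
- **Not measured:** bar level and underside height were not measured directly. I relied on the contact force, the tool height and the pictures.

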